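# Bolt the terrain chest shut

### The arm

A 6-joint arm with a two-finger parallel gripper is mounted at the origin on the work surface. World frame = base frame: x ahead of the robot, y to its left, z up, the work surface at z = 0. Lengths are in m, angles in rad, forces in N, time in s.
With the tool pointing down it reaches from about 0.3 to 0.85 m from the base axis. Payload 5.4 kg.
Tool frame: the origin (TCP) lies at the very end of the fingers, on their centre line; the grasp point (between the pads) lies 19 mm behind it; x points along the fingers, y is the direction in which the jaws open and shut, and the axes are right-handed (so a half turn about x gives the same grasp; the last joint's range is limited). The gripper opens to 85 mm and grips with 20 to 120 N. Pads are 22 mm wide; open, the fingers measure 114 mm over their backs; the gripper's body (76 mm by 85 mm) begins 54 mm behind the grasp point. The pads swing forward as they close: fully open they stand 13 mm farther back than shut.
Start: joints at [1.089, 0.158, 1.597, -0, 1.386, -0.21], TCP at [0.154, 0.554, 0.231] pointing down, gripper open.
Joint ranges: [-2.91, 2.91], [-0.94, 2.29], [0.18, 2.7], [-1.29, 4.43], [0.17, 2.64], [-3, 3]. Speed limits (rad/s): [2.57, 2.57, 3.14, 3.14, 3.14, 3.14].

### API

Orientations are given as a unit quaternion [x, y, z, w].
In Python, from station import arm, optics, workorder, spotter gives the robot as it stands. The module is installed in compiled form; this text tells all that it offers.
- The arm moves only by the shell command python3 -m crank 'ROWS' [OPENING] [FORCE]. ROWS is JSON, a list of rows, each a list of 2 entries, a list of its own where there are three numbers: the shift along the tool's x, y, z in mm, then the turn about the tool's x in rad. In form: [[[tx, ty, tz], twist], ...]. A call has 1 to 12 rows; each row shifts and turns the commanded pose from where the row before left it, along the tool's axes as they then stand; what a row does not reach is not made up. A row lasts 1/10 s, in which the tool goes at most 50 mm and 8.59 degrees, less where a joint would pass 70% of its speed; a pose out of reach is approached as far as the arm can. A call is refused whole if a number of a shift passes 50 or a number of a turn 0.15, either way. A call with a gripper value outside its range is refused whole. OPENING is the finger opening in mm, from 0 to 85.4, set as the call begins (- or left out, the last holds). The fingers move at their own pace and stop on an object; FORCE is the grip in N (left out, the last holds). Time passes only in rows, so rows that do not move let the fingers close. It gives the time, the measured TCP pose, the force and the opening at its end, in the units of the state.
- arm.sense(): the state, without advancing time (a new reading comes with each control period).
- optics.camera(name): name is "scene" or "top"; returns a dict with "color" (384x512x3 uint8, red, green, blue), "vfov" (degrees; the focal length in pixels is half the picture's height over the tangent of half this angle, whatever the lens; pixels are square), "cx", "cy" (the principal point, pixels), "world_to_cam" (4x4, takes a point from world to camera coordinates). Camera axes: x right, y down, z forward; pixel columns grow to the right and rows downward; lengths in m; the calibration is good to about 2 mm. A picture is of the moment at which its call begins. There is no depth.
- workorder.finish_job(): hands the job in, once; it reports no verdict.
Trained networks look in a picture, given as the dict that the camera call returned (one of the last four; its "shot" number tells which), for a name from the list of things; names that differ only in an ending like _2 or _b are one class to them, and where a whole thing is asked for, a point or a joint stands for the part that bears it (a point fixed in the world has none). Each returns a list of dicts, best first, with "score" (0 to 1); they miss things now and then, are a little off and sometimes report something else, mostly with a low value. They report only what shows in the picture. A call takes as long as a camera call.
- spotter.find_in(picture, thing): "point" ([x, y, z] in m, in the coordinates of the camera as it stood for that picture, good to about 4 mm: the middle of the surface that is visible of it).
- spotter.spot_point(picture, thing): "point" ([x, y, z] in m, in the coordinates of the camera as it stood for that picture, good to about 4 mm: a listed point, or the origin of a listed thing).
The state is a dict: "time": time; "joint_positions": joint angles; "joint_vel": joint speeds; "joint_efforts": joint torques, N m; "eef_pos": TCP position; "eef_rot": TCP orientation; "wrist_force": force on the tool from outside, world axes, zero at the start; "moment": the same for the moment, N m; "opening": opening from 0.0 (shut) to 1.0 (fully open).
Only numpy, scipy, OpenCV 4.12 (cv2) and the standard library are available. Lean on these libraries where they do the work, as an engineer would, in place of code of your own. Each camera call takes 0.05 s, during which the arm holds its last target.

### The job

Bolt the pop-up lid of the green terrain chest shut: holding the bolt's red handle, press the lid down flush, slide the bolt across into the keeper until you feel it stop, then turn the handle down fully into its notch so that it stays locked. Go gently and do not force the bolt against its fittings; leave everything else on the table and on the chest where it is.

Things in the scene. Friction and masses are not known exactly. Their poses are not given: they have to be found in the camera images.
- chest: Green plywood chest, 300 (x) x 430 (y) x 112 mm high, fixed to the table. Origin: centre of its underside; x points away from its front, y to its left (towards the keeper), z up. Lid over its right part (y -215 to 84 mm), fixed deck, level with the shut lid, over the left end (y 87 to 215). The bolt lies on the lid along y, its axis at x -85, z 132 with the lid shut.
- lid (a joint): Lid hinge along the lid's far edge (x +147, z 112 mm in the chest's frame); 0 = shut flush, grows as it opens. Damped springs hold it 0.035 to 0.06 rad open, the bolt 8 to 14 mm too high for the keeper; 4 to 7 N down on the handle shuts it (lid swings about its hinge), then it is solid. It rises again when let go, unless bolted.
- bolt: Barrel bolt: bright 12 mm rod, 223 mm long, in guides on the lid; slides along +y (towards the keeper), drag 2.5 N. Origin: on the rod's axis at the handle's foot, 20 mm above lid; axes as the chest's when shut. Starts 0 to 12 mm out. A boss under the handle stops it against the brass guide 32 to 48 mm out (that guide is screwed through slots, its place not measured): feel for it. Over about 18 N strains it.
- bolt_tip (a point): The rod's rounded nose, on its axis, 82 mm towards the keeper from the bolt's origin.
- handle (a joint): Angle of the bolt's handle about the rod's axis: 0 = standing straight up from the lid, 1.57 = lying level towards the chest's front (-x), fully down. Stiff: 2 to 3 N at the grip turns it, it stays where left. An upright brass plate (top 7 mm above the axis, 15 to 19 mm in front of it) blocks it at about 0.8; the 13 mm notch for the 10 mm square stem lets it down only with the bolt within 1.5 mm of its stop.
- grip (a point): Middle of the red grip of the handle, 42 mm from the rod's axis. Grip: cylinder 16 mm across, 28 mm long, 28 to 56 mm from the axis; below it a 10 mm square stem. Guides end 10 mm above the axis, keeper 14 mm: fingertips 18 mm or more above the axis clear them all.
- keeper (a point): Centre of the mouth of the steel keeper on the deck, on the bolt's line when the lid is shut; y points in. Opening 15 mm high for the 12 mm rod, 26 mm long, open at both ends. The nose starts 4 to 16 mm short of it and ends 16 to 32 mm in.
- ruin_large: Black plastic ruin, 100 x 130 x 156 mm, on the table; origin under its centre. Leave alone.
- ruin_small: Black plastic ruin, 70 x 90 x 106 mm, on the table; origin under its centre. Leave alone.
- figure: Blue game figure, 32 mm base, 41 mm high, standing on the chest's deck; origin under its base. Leave alone.
- paint_pot: Red paint pot with white cap, 34 mm across, 50 mm high, standing on the chest's deck; origin under it. Leave alone.
- glue: White glue bottle with yellow cap, 36 mm across, 90 mm high, standing on the table by the chest's right side; origin under it. Leave alone.
- brush: Hand brush lying on the table, 180 mm long along its x; origin under its middle. Leave alone.
- measure: Yellow tape measure, 65 x 65 x 32 mm, on the table; origin under its centre. Leave alone.

How it is judged:
On the way:
1. the lid is down flush and the bolt's nose has entered the keeper (value of joint lid below 0.02 rad and y of bolt_tip in the frame of keeper above 0.006 m), for 0.05 s.
At the end, for the whole second after the job is handed in: the lid is shut (within 0.02 rad), the bolt's nose is over 12 mm inside the keeper, the handle is down in the notch (over 1.4 rad) and the bolt is at rest (value of joint lid below 0.02 rad and y of bolt_tip in the frame of keeper above 0.012 m and value of joint handle above 1.4 rad and linear speed of bolt below 0.01 m/s); the robot touches nothing.
It fails at once if the bolt is forced against its guide, notch plate or keeper with over 22 N (contact force between bolt and chest above 22 N).
It fails at once if a bystander is shifted by over 15 mm (distance of any of ruin_large, ruin_small, figure, paint_pot, glue, brush, measure from where it was at the start of the episode above 0.015 m).
It fails at once if the figure, the paint pot or the glue is tipped (angle between any of figure, paint_pot, glue's own z axis and vertical above 0.4 rad).
It also fails if it takes over 61 s, if anything falls off the work surface, if the arm or the gripper's body presses on something with over 40 N, if the wrist force passes 120 N, or if a joint passes its speed limit or range.

## Working session

There is one attempt and no reset: what is moved stays moved. The work goes in short steps, Python scripts to look and compute and a shell command to move; the robot and the scene stay as the last step left them, time stands still between calls to the robot, and variables do not carry over. Pictures are saved under pics/ and viewed, and the job is handed in when it is done.

```bash
mkdir -p pics
cat > h.py <<'E'
import numpy as np,cv2,json
from station import arm,optics,workorder,spotter
def shot(n,f=None):
    p=optics.camera(n)
    if f: cv2.imwrite('pics/'+f,p['color'][:,:,::-1])
    return p
def w(p,pt):
    return (np.linalg.inv(p['world_to_cam'])@np.r_[pt,1])[:3]
def px(p,X):
    c=p['world_to_cam']@np.r_[X,1]; f=192/np.tan(np.radians(p['vfov'])/2)
    return c[0]/c[2]*f+p['cx'],c[1]/c[2]*f+p['cy']
E
python3 - <<'E'
from h import *
np.set_printoptions(precision=4,suppress=True)
for n in('scene','top'):
    p=shot(n,n+'0.png')
    print(n,p['world_to_cam'],p['vfov'])
    for t in('chest','bolt','bolt_tip','grip','keeper','figure','paint_pot','glue','ruin_large'):
        r=spotter.spot_point(p,t)
        print(t,[(round(a['score'],2),w(p,a['point'])) for a in r[:2]])
print(arm.sense())
E
```

```text
scene [[ 0.261   0.9652 -0.0169 -0.1489]
 [ 0.4984 -0.1497 -0.8539 -0.1682]
 [-0.8267  0.2144 -0.5201  2.2127]
 [ 0.      0.      0.      1.    ]] 43.01006652866988
chest [(0.98, array([ 0.6082, -0.0604,  0.0045])), (0.55, array([ 0.3639, -0.443 ,  0.0023]))]
bolt [(0.46, array([ 0.5744, -0.5155, -0.0015]))]
bolt_tip [(0.8, array([0.5453, 0.0394, 0.1451]))]
grip [(0.45, array([ 0.5267, -0.0417,  0.1903]))]
keeper [(0.83, array([0.5457, 0.0583, 0.1362]))]
figure [(0.71, array([ 0.526 , -0.0419,  0.1429])), (0.62, array([0.6054, 0.4895, 0.0012]))]
paint_pot [(0.43, array([0.6244, 0.0908, 0.1137]))]
glue [(0.46, array([ 0.593 , -0.3191,  0.0017]))]
ruin_large [(0.74, array([0.6084, 0.4882, 0.003 ])), (0.71, array([ 0.5243, -0.0416,  0.1436]))]
top [[-0.0093 -0.9996  0.0257 -0.0105]
 [-0.9994  0.0084 -0.0331  0.5704]
 [ 0.0328 -0.026  -0.9991  1.294 ]
 [ 0.      0.      0.      1.    ]] 57.20846274762334
chest [(0.74, array([0.626 , 0.0922, 0.1147])), (0.69, array([ 0.613 , -0.0608, -0.0001]))]
bolt [(0.66, array([ 0.5265, -0.039 ,  0.1396]))]
bolt_tip [(0.66, array([0.55  , 0.0343, 0.14
[... 224 characters left out ...]
5949, -0.3213, -0.001 ])), (0.53, array([0.6256, 0.0952, 0.1156]))]
glue [(0.68, array([ 0.5918, -0.323 , -0.001 ])), (0.68, array([0.554 , 0.0563, 0.135 ]))]
ruin_large [(0.79, array([ 0.6042,  0.4862, -0.0036]))]
{'time': 1.0, 'joint_positions': array([ 1.0889,  0.1584,  1.597 , -0.    ,  1.3862, -0.2101]), 'joint_vel': array([-0.0003, -0.0018, -0.0014, -0.0014,  0.0011,  0.0011]), 'joint_efforts': array([  0.0009, -39.6019, -33.1714,  -0.0003,   0.0006,  -0.    ]), 'eef_pos': array([0.1544, 0.5539, 0.2313]), 'eef_rot': array([ 0.0958,  0.7006, -0.0958,  0.7006]), 'wrist_force': array([-0.0371,  0.4899, -0.9202]), 'moment': array([-0.0446,  0.0181,  0.0038]), 'opening': 0.9967263974759974}
```

Run:
```python
import cv2
a=cv2.imread('pics/top0.png');b=cv2.imread('pics/scene0.png')
cv2.imwrite('pics/top0c.png',cv2.resize(a[120:290,170:380],None,fx=3.5,fy=3.5,interpolation=2))
cv2.imwrite('pics/scene0b.png',b)
```

```text
(no output)
```

View pics/scene0.png

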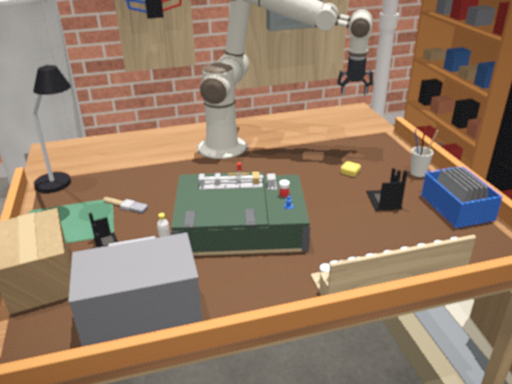

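View pics/top0c.png

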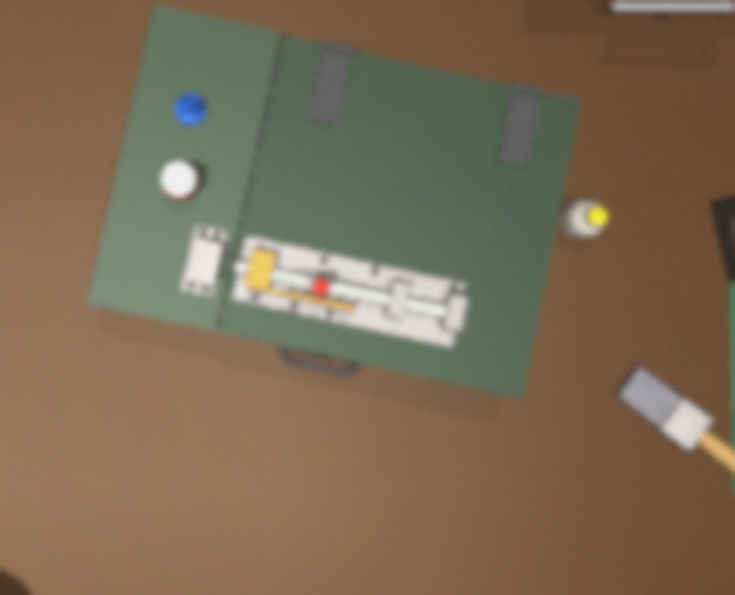

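View pics/top0.png

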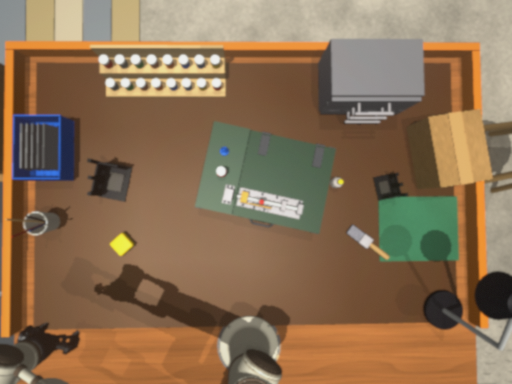

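Run:
```python
from h import *
from scipy.spatial.transform import Rotation as R
from scipy.optimize import least_squares
np.set_printoptions(precision=4,suppress=True)
s=arm.sense();M=R.from_quat(s['eef_rot']).as_matrix();print(M)
p=shot('top')
c=lambda u,v:(170+u/3.5,120+v/3.5)
pts=[((-.15,.215),c(90,303)),((.15,.215),c(155,5)),((.15,-.215),c(580,98)),((-.15,-.215),c(522,396))]
def W(q,a,z):
    cs,sn=np.cos(q[2]),np.sin(q[2]);return np.array([q[0]+cs*a[0]-sn*a[1],q[1]+sn*a[0]+cs*a[1],z])
def f(q):
    return np.concatenate([np.array(px(p,W(q,a,.112+(.014 if a==(-.15,-.215) else 0))))-b for a,b in pts])
r=least_squares(f,[.61,-.06,-.2]);q=r.x;print(q,r.fun)
# line through keeper & bolt estimates
S=shot('scene')
for n,P in(('s',S),('t',p)):
  for t in('grip','bolt','keeper','bolt_tip'):
    for fn in(spotter.spot_point,spotter.find_in):
      for a in fn(P,t)[:2]:
        X=w(P,a['point']);d=X[:2]-q[:2];cs,sn=np.cos(q[2]),np.sin(q[2])
        print(n,t,fn.__name__,round(a['score'],2),X,'chest',cs*d[0]+sn*d[1],-sn*d[0]+cs*d[1])
ty=M[:,1];yc=np.array([-np.sin(q[2]),np.cos(q[2])])
print('tool y ang',np.degrees(np.arctan2(ty[1],ty[0])),'chest y ang',np.degrees(np.arctan2(yc[1],yc[0])))
```

```text
[[ 0.      0.2685  0.9633]
 [ 0.      0.9633 -0.2685]
 [-1.      0.      0.    ]]
[ 0.6089 -0.0629 -0.2203] [-0.588   0.2471 -0.2806 -0.3919  0.5124 -0.2963  0.3723  0.4144]
s grip call 0.38 [ 0.521  -0.0373  0.1912] chest -0.09139214164373845 0.005803440388003012
s grip call 0.45 [ 0.5317 -0.0402  0.1837] chest -0.08032697625444313 0.005293306683009678
s bolt call 0.53 [ 0.5268 -0.0411  0.1394] chest -0.08487254770181099 0.003340356696422523
s bolt call 0.78 [ 0.5275 -0.0479  0.1488] chest -0.08274458842763059 -0.003100669910172259
s keeper call 0.94 [0.5492 0.0555 0.1368] chest -0.08418035842665865 0.1024751202637147
s keeper call 0.74 [ 0.6935 -0.0721  0.1169] chest 0.08450225811598526 0.009555821216508107
s bolt_tip call 0.65 [0.3719 0.4568 0.0015] chest -0.3448793125970241 0.4553843815771054
s bolt_tip call 0.61 [0.5444 0.037  0.1462] chest -0.08483876840632101 0.0833425513706143
s bolt_tip call 0.62 [ 0.5277 -0.0466  0.1516] chest -0.08279463222314092 -0.0018490680246688596
s bolt_tip call 0.2 [ 0.6967 -0.072   0.1151] chest 0.08768721380717473 0.010288098545006025
t grip call 
[... 173 characters left out ...]
bolt call 0.6 [ 0.5237 -0.058   0.1506] chest -0.08427732449823651 -0.013870116258530893
t keeper call 0.77 [0.5504 0.0559 0.1343] chest -0.08311461068751456 0.10318933511862174
t keeper call 0.33 [ 0.5777 -0.5157  0.0038] chest 0.06844949461965746 -0.4486432376828434
t keeper call 0.93 [ 0.606  -0.0593  0.1185] chest -0.003686759498166324 0.0028571399871771177
t bolt_tip call 0.67 [0.373  0.4617 0.0001] chest -0.34484250690349155 0.46038043952055746
t bolt_tip call 0.49 [0.5474 0.038  0.1465] chest -0.08207288757948306 0.08501105751811522
t bolt_tip call 0.47 [ 0.5219 -0.061   0.1521] chest -0.08536681002462806 -0.017132654370239885
tool y ang 74.42687917678688 chest y ang 77.37712278024145
```

```bash
python3 -m crank '[[[0,0,0],-0.0515],[[0,-30,30],0],[[0,-30,30],0],[[0,-30,30],0],[[0,-30,30],0],[[0,-30,30],0],[[0,-30,30],0],[[0,-30,30],0],[[0,-30,30],0],[[0,-30,30],0]]' 50 30
python3 -m crank '[[[0,-30,30],0],[[0,-30,30],0],[[0,-30,30],0],[[0,-30,30],0],[[0,-30,30],0],[[0,-30,30],0],[[0,-15,12],0],[[0,0,0],0],[[0,0,0],0]]'
python3 - <<'E'
from h import *
from scipy.spatial.transform import Rotation as R
s=arm.sense();M=R.from_quat(s['eef_rot']).as_matrix();print(M.round(4),s['eef_pos'])
print('tool delta mm',M.T@(np.array([.528,-.040,.171])-s['eef_pos'])*1000)
p=shot('scene','s1.png');cv2.imwrite('pics/s1c.png',cv2.resize(p['color'][100:260,150:340,::-1],None,fx=4,fy=3.7,interpolation=2))
E
```

```text
time: 2.9
eef_pos: [0.3595, 0.2299, 0.2316]
eef_rot: [0.078, 0.703, -0.078, 0.703]
wrist_force: [1.5, 0.5, -1.0]
opening: 0.584
time: 3.8
eef_pos: [0.5033, -0.0006, 0.2312]
eef_rot: [0.078, 0.703, -0.078, 0.703]
wrist_force: [-0.2, 0.9, 0.2]
opening: 0.587
[[-6.000e-04  2.191e-01  9.757e-01]
 [ 6.000e-04  9.757e-01 -2.191e-01]
 [-1.000e+00  5.000e-04 -7.000e-04]] [ 0.50334091 -0.0006087   0.2311635 ]
tool delta mm [ 60.12543743 -33.05825016  32.73340217]
```

View pics/s1c.png

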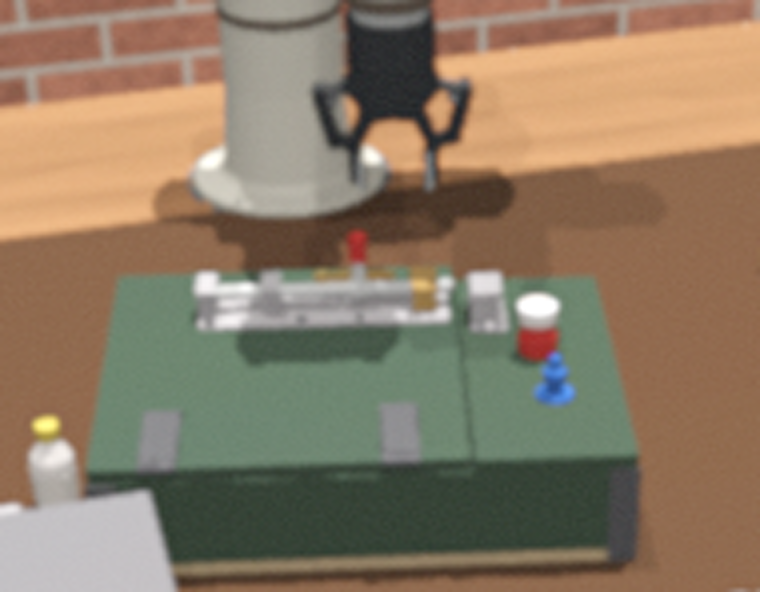

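```bash
python3 -m crank '[[[0,-16.5,16.5],0],[[0,-16.5,16.5],0],[[0,0,0],0],[[10,0,0],0],[[10,0,0],0],[[10,0,0],0],[[0,0,0],0],[[0,0,0],0]]' 50 30
python3 - <<'E'
from h import *
s=arm.sense();print(s['eef_pos'])
p=shot('scene');cv2.imwrite('pics/s2c.png',cv2.resize(p['color'][130:210,190:300,::-1],None,fx=7,fy=7,interpolation=2))
p=shot('top');cv2.imwrite('pics/t2c.png',cv2.resize(p['color'][140:250,180:340,::-1],None,fx=5,fy=5,interpolation=2))
E
```

```text
time: 4.65
eef_pos: [0.5282, -0.0398, 0.2008]
eef_rot: [0.078, 0.703, -0.078, 0.702]
wrist_force: [1.0, 0.0, 0.1]
opening: 0.585
[ 0.52815285 -0.03982393  0.2007715 ]
```

View pics/s2c.png

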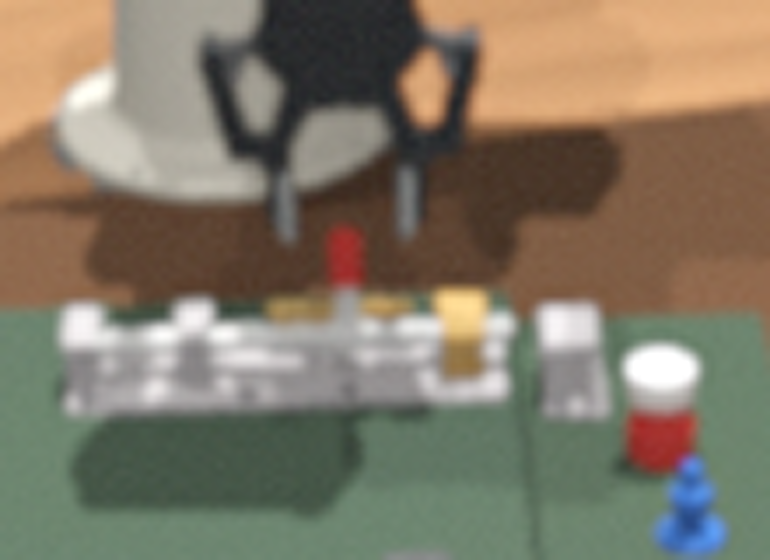

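View pics/t2c.png

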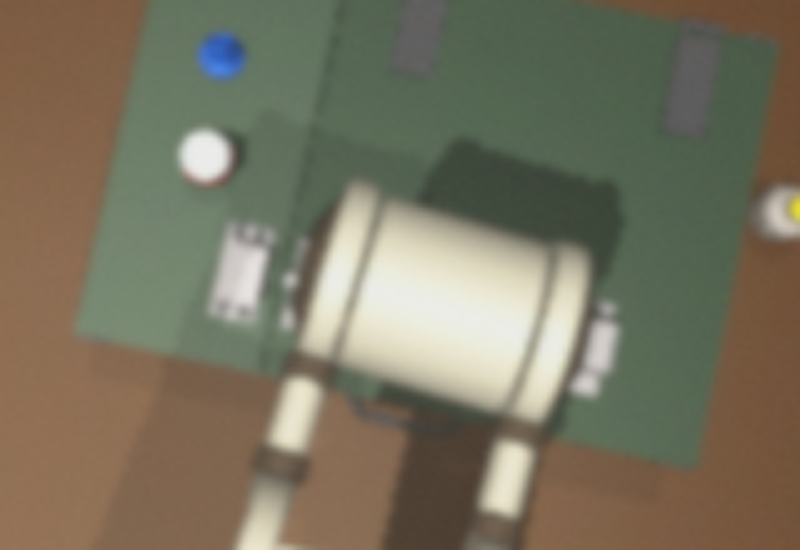

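```bash
python3 -m crank '[[[10,0,0],0],[[10,0,0],0],[[9,0,0],0],[[0,0,0],0],[[0,0,0],0]]' 50 30
python3 -m crank '[[[0,0,0],0],[[0,0,0],0],[[0,0,0],0],[[0,0,0],0],[[0,0,0],0],[[0,0,0],0],[[0,0,0],0],[[0,0,0],0]]' 5 25
python3 - <<'E'
from h import *
s=arm.sense();print(s['eef_pos'],s['wrist_force'],s['opening'])
p=shot('scene');cv2.imwrite('pics/s3c.png',cv2.resize(p['color'][130:210,190:300,::-1],None,fx=7,fy=7,interpolation=2))
E
```

```text
time: 5.25
eef_pos: [0.5283, -0.0402, 0.1718]
eef_rot: [0.078, 0.703, -0.078, 0.702]
wrist_force: [0.7, 0.0, 0.2]
opening: 0.585
time: 6.05
eef_pos: [0.5287, -0.0404, 0.1724]
eef_rot: [0.078, 0.703, -0.078, 0.703]
wrist_force: [0.5, -0.9, 0.1]
opening: 0.177
[ 0.52871915 -0.04038221  0.17237721] [ 0.45998123 -0.94515785  0.0816972 ] 0.17700917566051458
```

View pics/s3c.png

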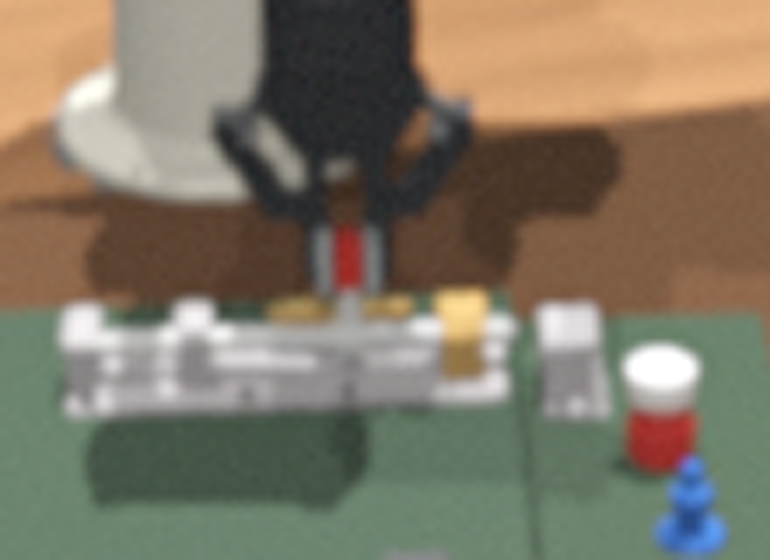

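The grip is held between the pads with fingertips level with its lower end (crop row about 290). Now I press down, following the lid's arc.

```bash
python3 -m crank '[[[2,0,-0.5],0],[[2,0,-0.5],0],[[2,0,-0.5],0],[[0,0,0],0]]' 5 40
python3 -m crank '[[[1,0,-0.3],0],[[1,0,-0.3],0],[[0,0,0],0]]'
python3 -m crank '[[[1,0,-0.3],0],[[0,0,0],0]]'
python3 -m crank '[[[1,0,-0.3],0],[[0,0,0],0]]'
```

```text
time: 6.5
eef_pos: [0.5276, -0.0401, 0.1665]
eef_rot: [0.078, 0.702, -0.078, 0.703]
wrist_force: [2.1, -1.3, 3.8]
opening: 0.17
time: 6.8
eef_pos: [0.5272, -0.04, 0.1647]
eef_rot: [0.078, 0.702, -0.078, 0.703]
wrist_force: [3.0, -0.7, 4.5]
opening: 0.173
time: 7.0
eef_pos: [0.5269, -0.04, 0.1637]
eef_rot: [0.078, 0.702, -0.078, 0.704]
wrist_force: [3.6, -1.3, 4.4]
opening: 0.168
time: 7.2
eef_pos: [0.5268, -0.0399, 0.1628]
eef_rot: [0.078, 0.702, -0.078, 0.704]
wrist_force: [4.0, -1.4, 5.4]
opening: 0.173
```

```bash
python3 -m crank '[[[1,0,0.5],0],[[0,0,0],0]]'
python3 -m crank '[[[1,0,0],0],[[0,0,0],0]]'
python3 -m crank '[[[1,0,0],0],[[0,0,0],0]]'
python3 -m crank '[[[1,0,0],0],[[0,0,0],0]]'
```

```text
time: 7.4
eef_pos: [0.5269, -0.0399, 0.1617]
eef_rot: [0.078, 0.702, -0.078, 0.703]
wrist_force: [3.2, -2.0, 5.2]
opening: 0.176
time: 7.6
eef_pos: [0.5268, -0.0399, 0.1608]
eef_rot: [0.078, 0.702, -0.078, 0.703]
wrist_force: [2.7, -2.3, 5.9]
opening: 0.171
time: 7.8
eef_pos: [0.5268, -0.0399, 0.1598]
eef_rot: [0.078, 0.703, -0.078, 0.703]
wrist_force: [2.9, -2.8, 6.3]
opening: 0.173
time: 8.0
eef_pos: [0.5269, -0.04, 0.1594]
eef_rot: [0.078, 0.702, -0.078, 0.703]
wrist_force: [1.2, -2.1, 10.6]
opening: 0.172
```

```bash
python3 -m crank '[[[-0.3,1,0],0],[[0,1.5,0],0],[[0,2,0],0],[[0,2,0],0],[[0,2,0],0],[[0,0,0],0]]'
python3 - <<'E'
from h import *
s=arm.sense();print(s['eef_pos'],s['wrist_force'],s['opening'])
p=shot('scene');cv2.imwrite('pics/s4c.png',cv2.resize(p['color'][130:210,190:300,::-1],None,fx=7,fy=7,interpolation=2))
E
```

```text
time: 8.6
eef_pos: [0.5288, -0.0318, 0.1594]
eef_rot: [0.077, 0.702, -0.078, 0.703]
wrist_force: [2.5, -2.2, 8.8]
opening: 0.173
[ 0.52876942 -0.03181697  0.15942369] [ 2.48917368 -2.1669115   8.80411498] 0.17346409153017753
```

View pics/s4c.png

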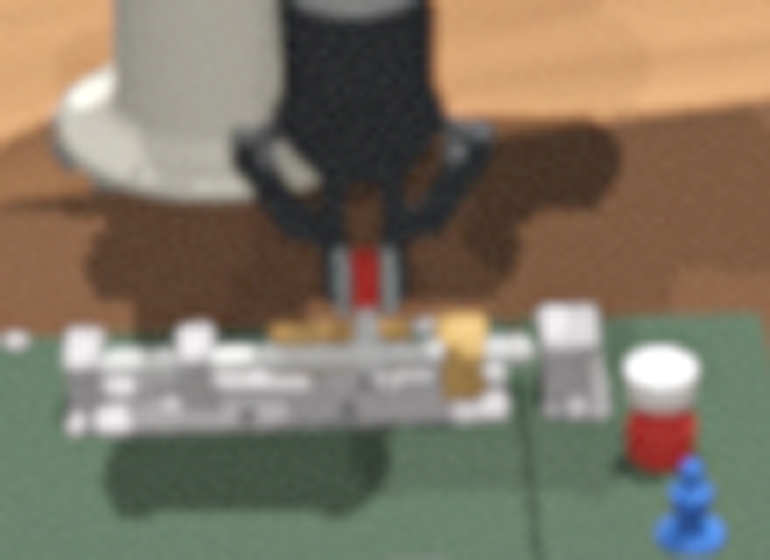

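Lid is down and the rod (row ~345) is level with the keeper, nose (533) just short of its mouth (538). Now I slide in.

```bash
for i in 1; do python3 -m crank '[[[0,1.5,0],0],[[0,1.5,0],0],[[0,1.5,0],0],[[0,0,0],0]]'; done
python3 -m crank '[[[0,1.5,0],0],[[0,1.5,0],0],[[0,1.5,0],0],[[0,0,0],0]]'
python3 -m crank '[[[0,1.5,0],0],[[0,1.5,0],0],[[0,0,0],0]]'
```

```text
time: 9.05
eef_pos: [0.5297, -0.0275, 0.1594]
eef_rot: [0.077, 0.702, -0.078, 0.703]
wrist_force: [2.1, -2.5, 7.7]
opening: 0.172
time: 9.45
eef_pos: [0.5308, -0.0231, 0.1594]
eef_rot: [0.077, 0.702, -0.078, 0.703]
wrist_force: [3.2, -2.6, 7.4]
opening: 0.174
time: 9.75
eef_pos: [0.5314, -0.0202, 0.1594]
eef_rot: [0.077, 0.702, -0.078, 0.703]
wrist_force: [2.2, -2.7, 8.2]
opening: 0.172
```

```bash
python3 -m crank '[[[0,1,0],0],[[0,1,0],0],[[0,0,0],0]]'
python3 -m crank '[[[0,1,0],0],[[0,1,0],0],[[0,0,0],0]]'
```

```text
time: 10.05
eef_pos: [0.5318, -0.0184, 0.1594]
eef_rot: [0.077, 0.702, -0.078, 0.703]
wrist_force: [2.1, -2.7, 7.0]
opening: 0.172
time: 10.35
eef_pos: [0.5323, -0.0164, 0.1594]
eef_rot: [0.077, 0.702, -0.078, 0.703]
wrist_force: [2.2, -2.6, 8.0]
opening: 0.173
```

```bash
python3 -m crank '[[[0,1,0],0],[[0,1,0],0],[[0,0,0],0]]'
python3 - <<'E'
from h import *
p=shot('scene');cv2.imwrite('pics/s5c.png',cv2.resize(p['color'][130:210,190:300,::-1],None,fx=7,fy=7,interpolation=2))
E
```

```text
time: 10.65
eef_pos: [0.5327, -0.0144, 0.1594]
eef_rot: [0.077, 0.702, -0.078, 0.703]
wrist_force: [2.6, -2.0, 7.3]
opening: 0.172
```

View pics/s5c.png

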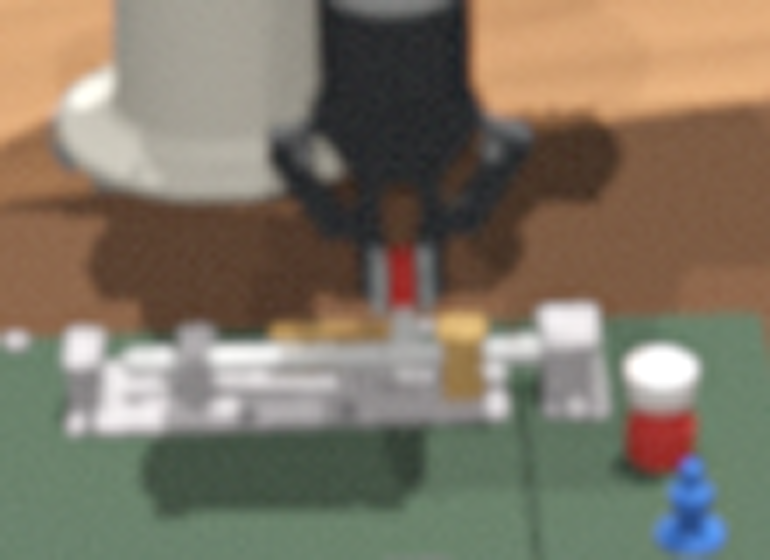

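The rod is in the keeper (column 540); the stem (405) is about 10 mm from the brass guide (437). I continue in small steps.

```bash
python3 -m crank '[[[0,0.8,0],0],[[0,0.8,0],0],[[0,0,0],0]]'
python3 -m crank '[[[0,0.8,0],0],[[0,0.8,0],0],[[0,0,0],0]]'
```

```text
time: 11.0
eef_pos: [0.5331, -0.0129, 0.1594]
eef_rot: [0.077, 0.702, -0.078, 0.703]
wrist_force: [2.6, -2.5, 7.3]
opening: 0.168
time: 11.3
eef_pos: [0.5334, -0.0113, 0.1594]
eef_rot: [0.077, 0.702, -0.078, 0.703]
wrist_force: [2.3, -3.6, 7.2]
opening: 0.172
```

```bash
python3 -m crank '[[[0,0.8,0],0],[[0,0.8,0],0],[[0,0,0],0]]'
```

```text
time: 11.6
eef_pos: [0.5338, -0.0098, 0.1594]
eef_rot: [0.077, 0.702, -0.078, 0.703]
wrist_force: [1.6, -2.5, 7.2]
opening: 0.167
```

```bash
python3 -m crank '[[[0,0.8,0],0],[[0,0.8,0],0],[[0,0,0],0]]'
```

```text
time: 11.9
eef_pos: [0.5342, -0.0082, 0.1594]
eef_rot: [0.077, 0.702, -0.078, 0.703]
wrist_force: [3.5, -2.5, 8.3]
opening: 0.172
```

```bash
python3 -m crank '[[[0,0.7,0],0],[[0,0.7,0],0],[[0,0,0],0]]'
```

```text
time: 12.2
eef_pos: [0.5344, -0.0069, 0.1594]
eef_rot: [0.077, 0.702, -0.078, 0.703]
wrist_force: [2.5, -2.7, 8.1]
opening: 0.173
```

```bash
python3 -m crank '[[[0,0.7,0],0],[[0,0.7,0],0],[[0,0,0],0]]'
```

```text
time: 12.5
eef_pos: [0.5347, -0.0055, 0.1594]
eef_rot: [0.077, 0.702, -0.078, 0.703]
wrist_force: [1.9, -2.9, 7.9]
opening: 0.171
```

```bash
python3 -m crank '[[[0,0.7,0],0],[[0,0.7,0],0],[[0,0,0],0]]'
```

```text
time: 12.8
eef_pos: [0.5351, -0.0042, 0.1595]
eef_rot: [0.077, 0.702, -0.078, 0.703]
wrist_force: [1.8, -3.7, 7.4]
opening: 0.172
```

```bash
python3 -m crank '[[[0,0.7,0],0],[[0,0,0],0]]'
```

```text
time: 13.0
eef_pos: [0.5351, -0.0041, 0.1594]
eef_rot: [0.077, 0.702, -0.079, 0.703]
wrist_force: [1.2, -4.9, 7.3]
opening: 0.167
```

```bash
python3 -m crank '[[[0,0.7,0],0],[[0,0,0],0]]'
```

```text
time: 13.2
eef_pos: [0.5351, -0.0039, 0.1594]
eef_rot: [0.076, 0.703, -0.079, 0.703]
wrist_force: [0.8, -7.5, 7.1]
opening: 0.168
```

Stop felt at y ≈ -0.0041 (force rising 3 to 7.5 N with no travel). I relieve it slightly and begin the turn along the arc.

```bash
python3 -m crank '[[[0,-0.7,0],0],[[0,0,0],0]]' 5 25
python3 -m crank '[[[0.1,0,-2.8],0],[[0.2,0,-2.7],0],[[0.4,0,-2.7],0],[[0.6,0,-2.7],0],[[0,0,0],0]]'
```

```text
time: 13.4
eef_pos: [0.5351, -0.004, 0.1594]
eef_rot: [0.077, 0.702, -0.079, 0.703]
wrist_force: [2.0, -3.6, 6.5]
opening: 0.171
time: 13.9
eef_pos: [0.526, -0.002, 0.1587]
eef_rot: [0.077, 0.701, -0.079, 0.705]
wrist_force: [5.7, -4.7, 7.1]
opening: 0.172
```

```bash
python3 -m crank '[[[0.6,0,-2.7],0],[[0.8,0,-2.6],0],[[1.0,0,-2.6],0],[[0,0,0],0]]'
python3 -m crank '[[[1.2,0,-2.4],0],[[1.3,0,-2.4],0],[[0,0,0],0]]'
python3 - <<'E'
from h import *
p=shot('scene');cv2.imwrite('pics/s6c.png',cv2.resize(p['color'][130:210,190:300,::-1],None,fx=7,fy=7,interpolation=2))
E
```

```text
time: 14.3
eef_pos: [0.5175, -0.0001, 0.156]
eef_rot: [0.077, 0.702, -0.079, 0.704]
wrist_force: [4.5, -4.6, 7.2]
opening: 0.171
time: 14.6
eef_pos: [0.5125, 0.0011, 0.1537]
eef_rot: [0.077, 0.702, -0.079, 0.704]
wrist_force: [1.2, -4.5, 7.9]
opening: 0.173
```

View pics/s6c.png

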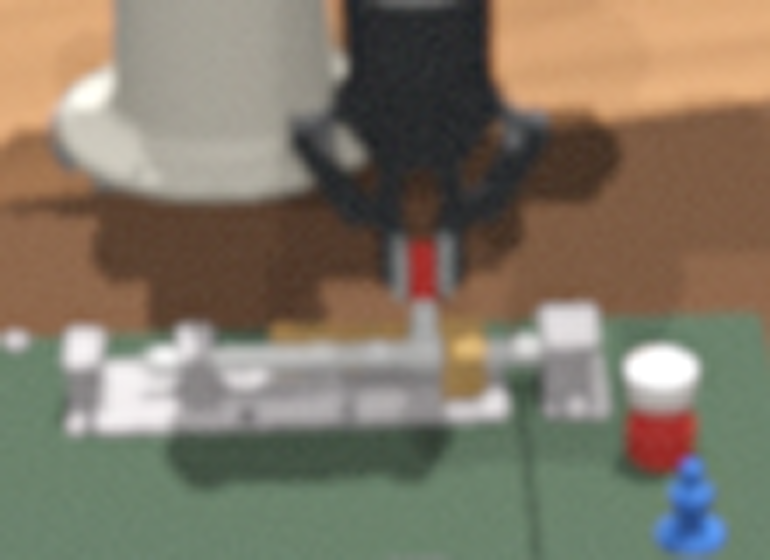

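```bash
python3 -m crank '[[[1.4,0,-2.3],0],[[1.6,0,-2.2],0],[[0,0,0],0]]'
python3 -m crank '[[[1.7,0,-2.1],0],[[0,0,0],0]]'
```

```text
time: 14.95
eef_pos: [0.5068, 0.0024, 0.1502]
eef_rot: [0.077, 0.703, -0.078, 0.702]
wrist_force: [-2.2, -3.8, 10.6]
opening: 0.173
time: 15.15
eef_pos: [0.5045, 0.003, 0.1482]
eef_rot: [0.077, 0.703, -0.078, 0.702]
wrist_force: [-2.0, -4.0, 8.8]
opening: 0.173
```

```bash
python3 -m crank '[[[1.9,0,-2.0],0],[[0,0,0],0]]'
```

```text
time: 15.35
eef_pos: [0.5024, 0.0034, 0.1463]
eef_rot: [0.077, 0.704, -0.078, 0.702]
wrist_force: [-3.6, -3.8, 10.3]
opening: 0.171
```

```bash
python3 -m crank '[[[1.0,0,-1.0],0],[[0,0,0],0]]'
```

```text
time: 15.55
eef_pos: [0.5012, 0.0037, 0.1452]
eef_rot: [0.077, 0.704, -0.078, 0.702]
wrist_force: [-2.3, -3.5, 11.1]
opening: 0.171
```

```bash
python3 -m crank '[[[1.0,0,-0.9],0],[[0,0,0],0]]'
```

```text
time: 15.75
eef_pos: [0.5002, 0.0039, 0.1439]
eef_rot: [0.077, 0.704, -0.078, 0.702]
wrist_force: [-3.5, -3.8, 9.3]
opening: 0.168
```

Angle is about 0.85–0.89 with no force jump, so the stem is entering the notch. Continue gripped.

```bash
python3 -m crank '[[[1.0,0,-0.9],0],[[1.0,0,-0.8],0],[[0,0,0],0]]'
```

```text
time: 16.05
eef_pos: [0.4984, 0.0044, 0.1419]
eef_rot: [0.077, 0.704, -0.078, 0.702]
wrist_force: [-4.4, -3.0, 9.6]
opening: 0.168
```

```bash
python3 -m crank '[[[1.1,0,-0.8],0],[[1.1,0,-0.8],0],[[0,0,0],0]]'
```

```text
time: 16.35
eef_pos: [0.4967, 0.0048, 0.1397]
eef_rot: [0.077, 0.704, -0.078, 0.701]
wrist_force: [-4.8, -3.4, 10.5]
opening: 0.166
```

```bash
python3 -m crank '[[[1.2,0,-0.7],0],[[1.2,0,-0.7],0],[[0,0,0],0]]'
python3 - <<'E'
from h import *
p=shot('scene');cv2.imwrite('pics/s7c.png',cv2.resize(p['color'][130:210,190:300,::-1],None,fx=7,fy=7,interpolation=2))
E
```

```text
time: 16.65
eef_pos: [0.4949, 0.0052, 0.1371]
eef_rot: [0.077, 0.705, -0.078, 0.701]
wrist_force: [-6.6, -3.3, 11.4]
opening: 0.165
```

View pics/s7c.png

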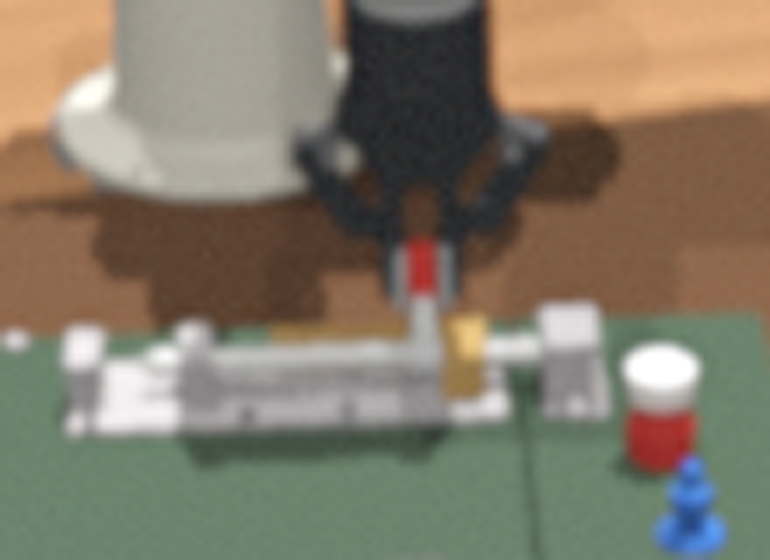

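```bash
python3 -m crank '[[[1.2,0,-1.2],0],[[1.2,0,-0.9],0],[[0,0,0],0]]'
```

```text
time: 17.0
eef_pos: [0.4928, 0.0056, 0.1342]
eef_rot: [0.077, 0.705, -0.078, 0.701]
wrist_force: [-3.6, -3.3, 8.1]
opening: 0.165
```

```bash
python3 -m crank '[[[1.2,0,-0.8],0],[[1.2,0,-0.7],0],[[0,0,0],0]]'
```

```text
time: 17.3
eef_pos: [0.4911, 0.0059, 0.1315]
eef_rot: [0.077, 0.705, -0.078, 0.701]
wrist_force: [-4.2, -3.9, 6.9]
opening: 0.158
```

```bash
python3 -m crank '[[[1.2,0,-0.6],0],[[1.2,0,-0.5],0],[[0,0,0],0]]'
python3 - <<'E'
from h import *
p=shot('scene');cv2.imwrite('pics/s8c.png',cv2.resize(p['color'][130:210,190:300,::-1],None,fx=7,fy=7,interpolation=2))
E
```

```text
time: 17.6
eef_pos: [0.4895, 0.0064, 0.1288]
eef_rot: [0.077, 0.705, -0.078, 0.7]
wrist_force: [-5.2, -3.3, 6.6]
opening: 0.136
```

View pics/s8c.png

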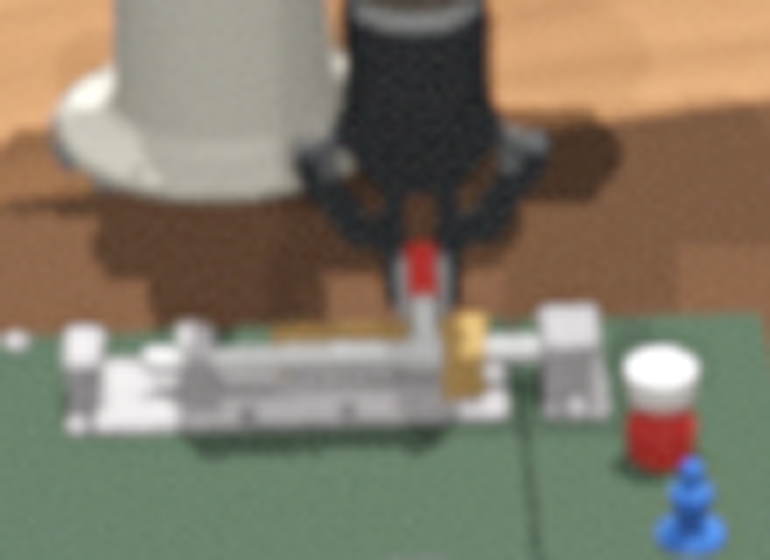

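The pads are slipping off the tilted grip (opening dropping). I'll release, rise, and press it home from above with closed fingers.

```bash
python3 -m crank '[[[0,0,0],0],[[0,0,0],0],[[0,0,0],0],[[0,0,0],0],[[0,0,0],0]]' 45 25
python3 -m crank '[[[-15,0,0],0],[[-20,0,0],0],[[-20,0,0],0],[[-10,0,0],0],[[0,0,0],0]]'
python3 - <<'E'
from h import *
p=shot('scene');cv2.imwrite('pics/s9c.png',cv2.resize(p['color'][130:210,190:300,::-1],None,fx=7,fy=7,interpolation=2))
for n in('scene','top'):
  p=shot(n)
  for t in('grip','bolt','bolt_tip'):
    print(n,t,[(round(a['score'],2),w(p,a['point']).round(4)) for a in spotter.spot_point(p,t)[:2]])
E
```

```text
time: 18.15
eef_pos: [0.4921, 0.0067, 0.1298]
eef_rot: [0.078, 0.703, -0.078, 0.703]
wrist_force: [0.6, -0.1, 0.2]
opening: 0.522
time: 18.65
eef_pos: [0.4933, 0.0064, 0.1965]
eef_rot: [0.078, 0.702, -0.078, 0.704]
wrist_force: [-0.3, -0.7, -0.9]
opening: 0.532
scene grip [(0.49, array([0.5037, 0.0052, 0.1659]))]
scene bolt [(0.64, array([ 0.5321, -0.0065,  0.1308]))]
scene bolt_tip [(0.57, array([0.5516, 0.0738, 0.1323])), (0.29, array([ 0.5317, -0.0021,  0.1326]))]
top grip []
top bolt [(0.5, array([ 0.5326, -0.0016,  0.1306])), (0.5, array([0.6968, 0.0799, 0.1139]))]
top bolt_tip []
```

View pics/s9c.png

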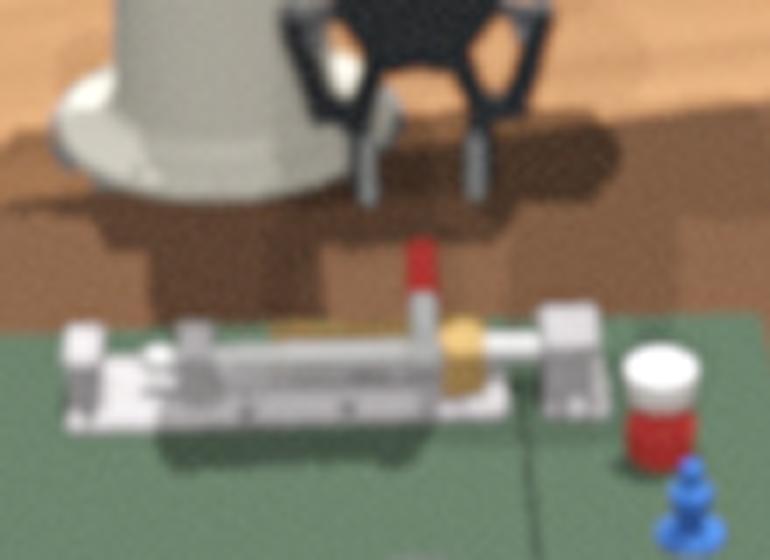

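The handle reads only about 0.7–0.75 rad (grip at z≈0.166), so the pads had slid off it rather than turning it. I'll clear the arm and look closely.

```bash
python3 -m crank '[[[-20,0,-30],0],[[-10,0,-45],0],[[0,0,-45],0],[[0,0,-40],0],[[0,0,0],0]]' 3 25
python3 - <<'E'
from h import *
print(arm.sense()['eef_pos'])
p=shot('top','t10.png');cv2.imwrite('pics/t10c.png',cv2.resize(p['color'][175:225,215:310,::-1],None,fx=8,fy=8,interpolation=2))
q=np.array([.6089,-.0629,-.2203]);cs,sn=np.cos(q[2]),np.sin(q[2])
for n,P in(('t',p),('s',shot('scene'))):
  if n=='s':cv2.imwrite('pics/s10c.png',cv2.resize(P['color'][150:200,190:285,::-1],None,fx=8,fy=8,interpolation=2))
  for t in('grip','bolt','bolt_tip','keeper'):
    for a in spotter.spot_point(P,t)[:2]:
      X=w(P,a['point']);d=X[:2]-q[:2];print(n,t,round(a['score'],2),X.round(4),np.round([cs*d[0]+sn*d[1],-sn*d[0]+cs*d[1]],4))
E
```

```text
time: 19.6
eef_pos: [0.333, 0.0427, 0.2244]
eef_rot: [0.077, 0.703, -0.077, 0.703]
wrist_force: [-0.8, 0.3, 0.2]
opening: 0.035
[0.33295212 0.04265335 0.22443614]
t grip 0.57 [0.5015 0.0074 0.1623] [-0.1202  0.0451]
t bolt 0.8 [ 0.5315 -0.0031  0.1292] [-0.0886  0.0414]
t bolt_tip 0.67 [0.5037 0.0063 0.1597] [-0.1178  0.0445]
t bolt_tip 0.54 [0.5569 0.075  0.1381] [-0.0809  0.1232]
t keeper 0.84 [0.5545 0.0546 0.135 ] [-0.0787  0.1028]
s bolt 0.57 [ 0.5341 -0.0061  0.1322] [-0.0854  0.0391]
s bolt_tip 0.59 [0.554  0.075  0.1327] [-0.0837  0.1226]
s keeper 0.83 [0.5481 0.0569 0.1345] [-0.0855  0.1036]
```

View pics/t10c.png

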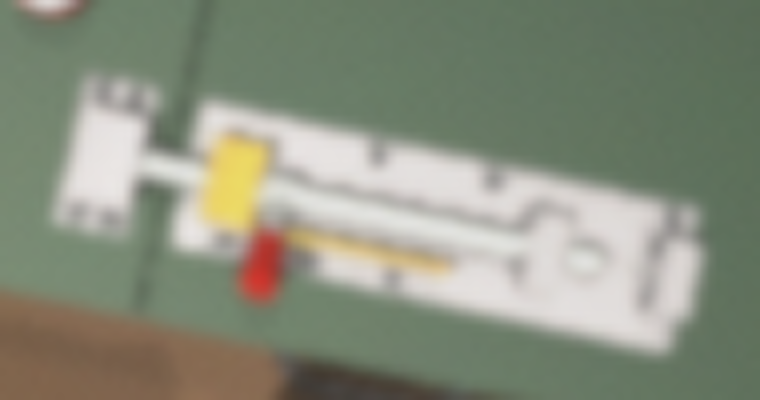

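View pics/s10c.png

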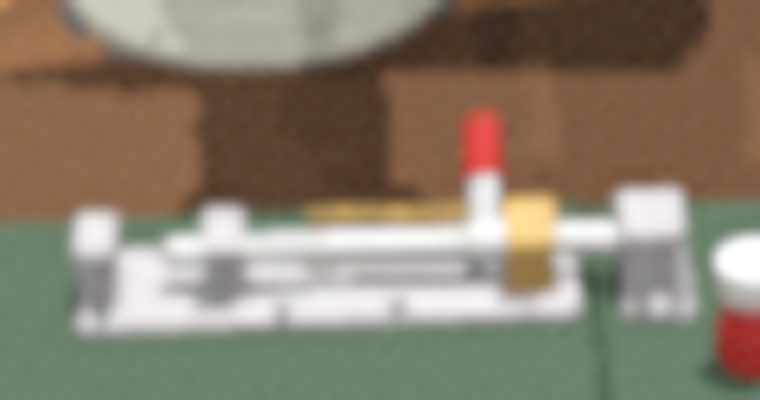

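The handle leans about 0.8–0.85 rad, stem beside the guide at the notch end of the plate (top crop ~(270,240)). I'll try pressing down gently from above with closed fingers.

```bash
python3 -m crank '[[[0,0,42],0],[[0,0,42],0],[[0,0,42],0],[[0,0,41],0],[[15,0,0],0],[[18,0,0],0],[[5,0,0],0],[[0,0,0],0]]' 0 25
python3 -m crank '[[[2,0,0],0],[[2,0,0],0],[[2,0,0],0],[[0,0,0],0]]'
python3 -m crank '[[[2,0,0],0],[[0,0,0],0]]'
```

```text
time: 20.9
eef_pos: [0.4985, 0.0052, 0.186]
eef_rot: [0.078, 0.704, -0.078, 0.702]
wrist_force: [0.3, -0.2, -0.8]
opening: -0.001
time: 21.3
eef_pos: [0.4991, 0.0051, 0.1811]
eef_rot: [0.078, 0.703, -0.078, 0.703]
wrist_force: [0.5, -0.2, 0.7]
opening: -0.001
time: 21.5
eef_pos: [0.499, 0.0051, 0.1788]
eef_rot: [0.078, 0.703, -0.078, 0.703]
wrist_force: [0.1, 0.7, -0.3]
opening: -0.001
```

```bash
python3 -m crank '[[[2,0,-1],0],[[0,0,-1],0]]'
python3 -m crank '[[[2,0,0],0],[[0,0,0],0]]'
python3 -m crank '[[[1,0,0],0],[[0,0,0],0]]'
```

```text
time: 21.7
eef_pos: [0.4974, 0.0054, 0.1771]
eef_rot: [0.078, 0.703, -0.078, 0.703]
wrist_force: [-0.8, 0.1, 1.2]
opening: 0.0
time: 21.9
eef_pos: [0.4969, 0.0056, 0.1754]
eef_rot: [0.078, 0.703, -0.078, 0.703]
wrist_force: [-3.1, 0.4, 4.9]
opening: 0.002
time: 22.1
eef_pos: [0.4968, 0.0056, 0.1745]
eef_rot: [0.078, 0.703, -0.078, 0.703]
wrist_force: [-3.2, 1.3, 6.8]
opening: -0.0
```

```bash
python3 -m crank '[[[1,0,0],0],[[0,0,0],0]]'
python3 -m crank '[[[1,0,0],0],[[0,0,0],0]]'
```

```text
time: 22.3
eef_pos: [0.4967, 0.0056, 0.1736]
eef_rot: [0.078, 0.703, -0.078, 0.702]
wrist_force: [-3.9, 0.7, 6.6]
opening: -0.002
time: 22.5
eef_pos: [0.4963, 0.0058, 0.1729]
eef_rot: [0.078, 0.704, -0.078, 0.702]
wrist_force: [-7.6, 1.4, 9.7]
opening: 0.0
```

Forces here pointed along the handle (pushing its end radially), so no torque. I'll go over to its upper (far) side and push perpendicular to it instead.

```bash
python3 -m crank '[[[-12,0,0],0],[[-8,0,0],0],[[0,0,16],0],[[0,0,17],0],[[0,0,0],0],[[10,0,0],0],[[10,0,0],0],[[0,0,0],0],[[0,0,0],0]]' 0 25
python3 - <<'E'
from h import *
q=np.array([.6089,-.0629,-.2203]);cs,sn=np.cos(q[2]),np.sin(q[2])
s=arm.sense();d=s['eef_pos'][:2]-q[:2];print(s['eef_pos'],cs*d[0]+sn*d[1]+.085,-sn*d[0]+cs*d[1])
p=shot('scene');cv2.imwrite('pics/s11c.png',cv2.resize(p['color'][130:210,190:300,::-1],None,fx=7,fy=7,interpolation=2))
E
```

```text
time: 23.4
eef_pos: [0.5285, -0.0014, 0.1713]
eef_rot: [0.078, 0.703, -0.078, 0.702]
wrist_force: [0.2, -0.7, 0.7]
opening: -0.006
[ 0.5285128  -0.00143703  0.17126561] -0.00687543359699562 0.04241112988345829
```

View pics/s11c.png

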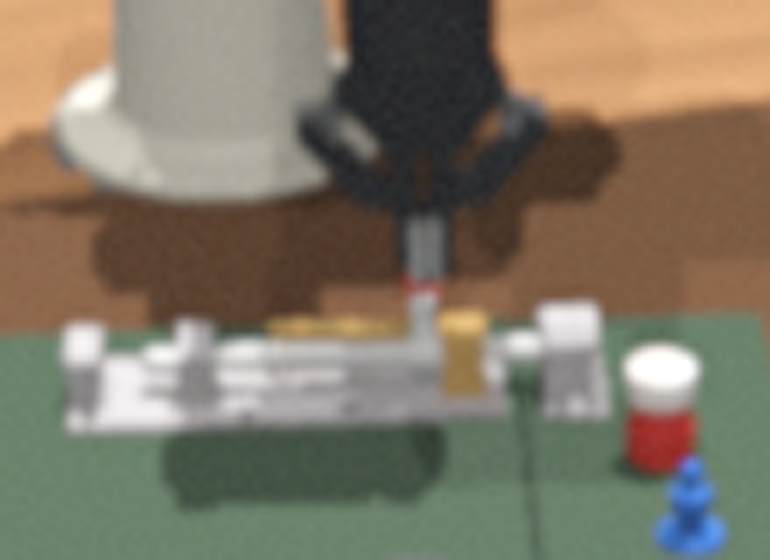

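The closed fingers are now on the far side of the grip, in line with the stem (col 425).

```bash
python3 -m crank '[[[1,0,-2],0],[[1,0,-2],0],[[0,0,-2],0],[[0,0,0],0]]'
python3 -m crank '[[[0.7,0,-1.5],0],[[0,0,0],0]]'
python3 -m crank '[[[1,0,-1],0],[[0,0,0],0]]'
```

```text
time: 23.85
eef_pos: [0.5232, -0.0003, 0.17]
eef_rot: [0.078, 0.703, -0.078, 0.703]
wrist_force: [0.6, -0.1, 0.1]
opening: 0.002
time: 24.05
eef_pos: [0.5218, -0.0, 0.1692]
eef_rot: [0.078, 0.703, -0.078, 0.703]
wrist_force: [0.8, 0.4, 0.3]
opening: -0.0
time: 24.25
eef_pos: [0.5209, 0.0002, 0.1681]
eef_rot: [0.078, 0.703, -0.078, 0.703]
wrist_force: [-0.0, -0.3, 0.5]
opening: 0.001
```

```bash
python3 -m crank '[[[0.8,0,-0.8],0],[[0,0,0],0]]'
```

```text
time: 24.45
eef_pos: [0.5201, 0.0004, 0.1673]
eef_rot: [0.078, 0.703, -0.078, 0.703]
wrist_force: [0.1, -0.2, -0.2]
opening: 0.002
```

```bash
python3 -m crank '[[[0.8,0,-0.8],0],[[0,0,0],0]]'
```

```text
time: 24.65
eef_pos: [0.5193, 0.0006, 0.1665]
eef_rot: [0.078, 0.703, -0.078, 0.703]
wrist_force: [-0.9, 0.1, 0.0]
opening: 0.005
```

```bash
python3 -m crank '[[[0.6,0,-0.6],0],[[0,0,0],0]]'
```

```text
time: 24.85
eef_pos: [0.5191, 0.0006, 0.1662]
eef_rot: [0.078, 0.703, -0.078, 0.703]
wrist_force: [0.9, 0.1, 0.4]
opening: -0.003
```

```bash
python3 -m crank '[[[0.8,0,-0.8],0],[[0.8,0,-0.8],0],[[0,0,0],0]]'
```

```text
time: 25.15
eef_pos: [0.5176, 0.0009, 0.1648]
eef_rot: [0.078, 0.702, -0.078, 0.703]
wrist_force: [1.6, -0.6, 2.9]
opening: -0.001
```

```bash
python3 -m crank '[[[0.8,0,-0.8],0],[[0,0,0],0]]'
```

```text
time: 25.35
eef_pos: [0.5165, 0.0012, 0.1637]
eef_rot: [0.078, 0.703, -0.078, 0.703]
wrist_force: [0.8, -0.4, 2.9]
opening: 0.004
```

```bash
python3 -m crank '[[[0.8,0,-0.8],0],[[0,0,0],0]]'
```

```text
time: 25.55
eef_pos: [0.5156, 0.0014, 0.1628]
eef_rot: [0.078, 0.703, -0.078, 0.703]
wrist_force: [0.4, -0.8, 2.5]
opening: -0.002
```

```bash
python3 -m crank '[[[0.8,0,-0.8],0],[[0,0,0],0]]'
```

```text
time: 25.75
eef_pos: [0.5148, 0.0016, 0.1619]
eef_rot: [0.078, 0.703, -0.078, 0.703]
wrist_force: [-0.0, -1.3, 2.3]
opening: 0.002
```

It turns at 2.5–3 N, not blocked. I follow the arc.

```bash
python3 -m crank '[[[1.1,0,-0.9],0],[[1.1,0,-0.8],0],[[1.1,0,-0.8],0],[[0,0,0],0]]'
```

```text
time: 26.15
eef_pos: [0.5121, 0.0022, 0.1584]
eef_rot: [0.078, 0.703, -0.078, 0.702]
wrist_force: [-0.3, 0.1, 2.5]
opening: 0.001
```

```bash
python3 -m crank '[[[1.2,0,-0.9],0],[[1.2,0,-0.8],0],[[1.2,0,-0.8],0],[[0,0,0],0]]'
```

```text
time: 26.55
eef_pos: [0.51, 0.0027, 0.1549]
eef_rot: [0.078, 0.703, -0.078, 0.703]
wrist_force: [0.6, -0.2, 1.7]
opening: -0.001
```

```bash
python3 -m crank '[[[1.2,0,-0.7],0],[[1.2,0,-0.7],0],[[1.2,0,-0.7],0],[[0,0,0],0]]'
```

```text
time: 26.95
eef_pos: [0.508, 0.0031, 0.1513]
eef_rot: [0.078, 0.703, -0.078, 0.703]
wrist_force: [0.4, 0.4, 1.6]
opening: 0.001
```

```bash
python3 -m crank '[[[1.2,0,-0.6],0],[[1.2,0,-0.6],0],[[1.2,0,-0.6],0],[[0,0,0],0]]'
```

```text
time: 27.35
eef_pos: [0.5064, 0.0034, 0.1478]
eef_rot: [0.078, 0.703, -0.078, 0.703]
wrist_force: [1.9, -0.3, 1.0]
opening: 0.003
```

```bash
python3 -m crank '[[[0.8,0,-2],0],[[1,0,-2],0],[[1,0,-2],0],[[0,0,0],0]]'
```

```text
time: 27.75
eef_pos: [0.5, 0.0049, 0.1449]
eef_rot: [0.078, 0.703, -0.078, 0.703]
wrist_force: [1.3, -0.4, 0.3]
opening: 0.002
```

```bash
python3 -m crank '[[[1,0,-0.5],0],[[1,0,0],0],[[0,0,0],0]]'
```

```text
time: 28.05
eef_pos: [0.4996, 0.005, 0.1429]
eef_rot: [0.078, 0.703, -0.078, 0.702]
wrist_force: [-0.1, 0.9, 1.9]
opening: 0.002
```

```bash
python3 -m crank '[[[1,0,0],0],[[0,0,0],0]]'
```

```text
time: 28.25
eef_pos: [0.4995, 0.005, 0.1418]
eef_rot: [0.078, 0.703, -0.078, 0.702]
wrist_force: [-1.1, -0.4, 1.2]
opening: -0.0
```

```bash
python3 -m crank '[[[1,0,0],0],[[0,0,0],0]]'
```

```text
time: 28.45
eef_pos: [0.4994, 0.005, 0.1409]
eef_rot: [0.078, 0.703, -0.078, 0.702]
wrist_force: [-1.6, 1.3, 1.7]
opening: -0.002
```

```bash
python3 -m crank '[[[0.8,0,0],0],[[0,0,0],0]]'
```

```text
time: 28.65
eef_pos: [0.4997, 0.005, 0.1405]
eef_rot: [0.078, 0.703, -0.078, 0.702]
wrist_force: [-3.6, 0.9, 6.0]
opening: 0.001
```

```bash
python3 -m crank '[[[0.8,0,0],0],[[0,0,0],0]]'
```

```text
time: 28.85
eef_pos: [0.4996, 0.005, 0.1398]
eef_rot: [0.078, 0.703, -0.078, 0.702]
wrist_force: [-4.2, 1.5, 5.9]
opening: 0.0
```

```bash
python3 -m crank '[[[0.6,0,0],0],[[0,0,0],0]]'
```

```text
time: 29.05
eef_pos: [0.4995, 0.005, 0.1392]
eef_rot: [0.078, 0.703, -0.078, 0.702]
wrist_force: [-4.6, 1.5, 5.7]
opening: 0.002
```

```bash
python3 -m crank '[[[0.6,0,0],0],[[0,0,0],0]]'
```

```text
time: 29.25
eef_pos: [0.4995, 0.005, 0.1387]
eef_rot: [0.078, 0.703, -0.078, 0.702]
wrist_force: [-5.1, 1.2, 7.7]
opening: -0.002
```

```bash
python3 -m crank '[[[0.6,0,0],0],[[0,0,0],0]]'
```

```text
time: 29.45
eef_pos: [0.4995, 0.005, 0.1385]
eef_rot: [0.078, 0.703, -0.078, 0.702]
wrist_force: [-6.2, 0.0, 8.4]
opening: -0.001
```

Solid stop at about axis height + grip radius. I lift off and check.

```bash
python3 -m crank '[[[-3,0,0],0],[[-15,0,0],0],[[-25,0,0],0],[[-30,0,-20],0],[[-10,0,-45],0],[[0,0,-45],0],[[0,0,-45],0],[[0,0,0],0],[[0,0,0],0]]'
python3 - <<'E'
from h import *
q=np.array([.6089,-.0629,-.2203]);cs,sn=np.cos(q[2]),np.sin(q[2])
p=shot('top');cv2.imwrite('pics/t12c.png',cv2.resize(p['color'][175:225,215:310,::-1],None,fx=8,fy=8,interpolation=2))
for n,P in(('t',p),('s',shot('scene'))):
  if n=='s':cv2.imwrite('pics/s12c.png',cv2.resize(P['color'][140:200,190:300,::-1],None,fx=7,fy=7,interpolation=2))
  for t in('grip','bolt','bolt_tip','keeper','figure','paint_pot','glue'):
    for a in spotter.spot_point(P,t)[:2]:
      X=w(P,a['point']);d=X[:2]-q[:2];print(n,t,round(a['score'],2),X.round(4),np.round([cs*d[0]+sn*d[1],-sn*d[0]+cs*d[1]],4))
E
```

```text
time: 30.35
eef_pos: [0.3488, 0.0388, 0.221]
eef_rot: [0.078, 0.702, -0.078, 0.704]
wrist_force: [0.7, -0.2, -0.7]
opening: 0.003
t grip 0.64 [0.4916 0.0103 0.132 ] [-0.1304  0.0458]
t bolt 0.58 [ 0.533  -0.0025  0.1315] [-0.0873  0.0424]
t bolt_tip 0.5 [0.5515 0.0731 0.1345] [-0.0857  0.1202]
t keeper 0.84 [0.5522 0.054  0.138 ] [-0.0808  0.1017]
t figure 0.49 [0.6994 0.0782 0.1138] [0.0575 0.1575]
t figure 0.25 [ 0.6036  0.4879 -0.0061] [-0.1255  0.5363]
t paint_pot 0.63 [0.63   0.0943 0.1161] [-0.0137  0.158 ]
t glue 0.53 [ 0.596  -0.3237 -0.0007] [ 0.0444 -0.2573]
s grip 0.48 [0.4915 0.0069 0.137 ] [-0.1298  0.0425]
s bolt 0.63 [ 0.532  -0.0033  0.1326] [-0.0881  0.0413]
s bolt_tip 0.69 [0.5508 0.0749 0.1353] [-0.0868  0.1218]
s keeper 0.94 [0.5478 0.0565 0.135 ] [-0.0857  0.1032]
s figure 0.62 [0.6961 0.0796 0.115 ] [0.054  0.1581]
s paint_pot 0.68 [0.6221 0.0929 0.1132] [-0.0212  0.155 ]
s glue 0.57 [ 0.5898 -0.3141  0.0022] [ 0.0362 -0.2493]
s glue 0.46 [0.6039 0.4896 0.0025] [-0.1256  0.5381]
```

View pics/t12c.png

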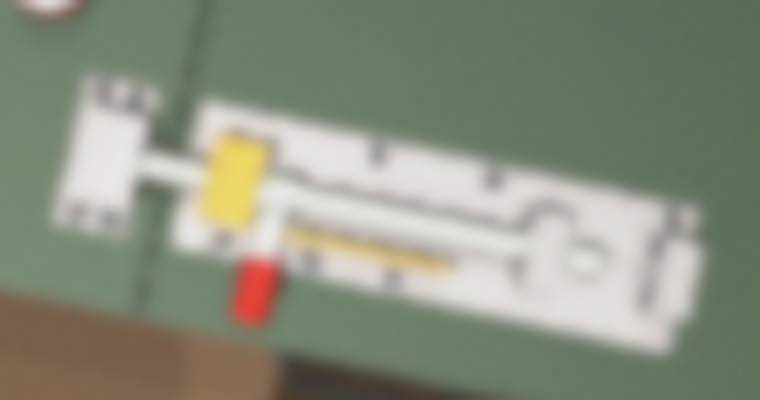

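View pics/s12c.png

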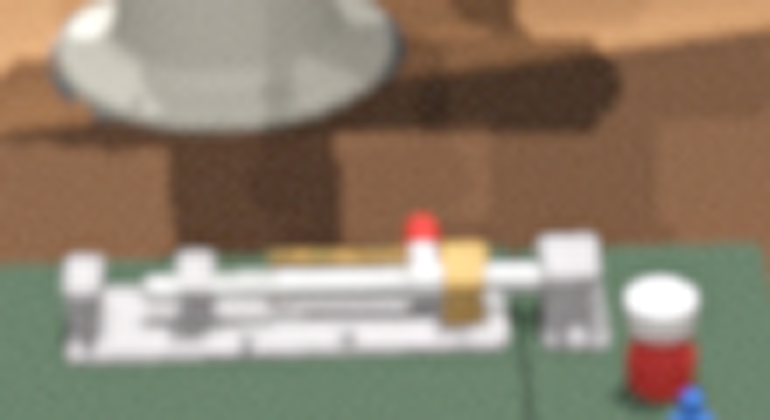

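The handle lies level in the notch (top crop, red grip at (255,290)). The rod is in the keeper, and the figure, pot and glue are where they were. I'm handing in.

```bash
python3 -c "
from station import workorder;print(workorder.finish_job())"
```

```text
the job is handed in; nothing more can be done
None
```

The lid is bolted shut and the job is handed in at about 30 s. No verdict was reported.

I gripped the handle, pressed the lid flush and slid the bolt 37 mm until I felt the stop, with up to about 7.5 N of sideways force at the wrist. I then turned the handle down into its notch.

The first turn did not work. Holding the handle in the grip, the pads slid off it at about 0.8 rad, and a first press from above only pushed on its end. I finished by pushing with closed fingers on the far side of the grip. It turned at 2–3 N and came to a solid stop at about 8 N downward (about 10 N in all) with the handle level.

**Last checks:**
- **Handle:** the grip was found at the height of the rod's axis and about 42–45 mm in front of it, so it lies about level, near 1.5 rad or more.
- **Bolt:** the nose was about 18.5 mm inside the keeper, from both cameras.
- **Lid:** the rod was at z about 0.132, which is the shut height.
- **Bystanders:** the figure, pot and glue were within camera error of where they started. I did not check the ruins, brush or tape measure, though the arm did not go near them.
- **Contact with the robot:** the arm was clear of the chest at the end.

The highest total wrist force I read was about 14 N. That is the only force reading I had, so the 22 N contact limit on the bolt was not checked directly.

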